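# Press a glued nib sleeve into a pen blank and hold it while the glue takes

## Robot

A 7-joint arm with a two-finger parallel gripper is mounted at the origin on a cart in front of the work surface, level with it; the furniture and walls round the work are solid. World frame = base frame: x ahead of the robot, y to its left, z up, the work surface at z = 0. Lengths are in m, angles in rad, forces in N, time in s.
With the tool pointing down it reaches from about 0.4 to 0.925 m from the base axis. Payload 4.1 kg.
Tool frame: the origin (TCP) lies at the very end of the fingers, on their centre line; the grasp point (between the pads) lies 19 mm behind it; x points along the fingers, z is the direction in which the jaws open and shut, and the axes are right-handed (so a half turn about x gives the same grasp; the last joint's range is limited). The gripper opens to 85 mm and grips with 20 to 120 N. Pads are 22 mm wide; open, the fingers measure 114 mm over their backs; the gripper's body (76 mm by 85 mm) begins 54 mm behind the grasp point. The pads swing forward as they close: fully open they stand 13 mm farther back than shut.
Start: joints at [1.03, 0.398, 0.045, 1.537, -0.019, 1.207, -0.051], TCP at [0.278, -0.588, 0.231] pointing down, gripper open.
Joint ranges: [-2.82, 2.82], [-0.49, 2.23], [-1.37, 1.46], [0, 2.46], [-1.36, 4.5], [0.23, 2], [-2.94, 2.94]. Speed limits (rad/s): [2.57, 2.57, 3.14, 3.14, 3.14, 3.14, 3.14].

## Interface

Orientations are given as [roll, pitch, yaw] about the fixed x, y, z axes, in that order (R = Rz(yaw) Ry(pitch) Rx(roll)).
In Python, from workcell import robot gives the robot as it stands. The module is installed in compiled form; this text tells all that it offers.
- The arm moves only by the tool carry_out, never from a script. Its arguments are lists of equal length, an entry for each row: "grip": the closure, from -1 (fully open) to 1 (shut); "slide": the shift along the tool's x, y, z in mm, a list of three; "dr": the turn, a rotation vector about the tool's x, y, z in degrees, a list of three. In form: {"grip": [grip, ...], "slide": [[x, y, z], ...], "dr": [[ax, ay, az], ...]}. A call has 1 to 20 rows; each row is the pose to reach, as a shift and turn from the pose commanded when the call began, along the tool's axes at that moment; what a row does not reach only later rows make up. A row lasts 1/12 s, in which the tool goes at most 41.7 mm and 7.16 degrees, less where a joint would pass 70% of its speed; a pose out of reach is approached as far as the arm can. A call with a gripper value outside its range is refused whole. The fingers move at their own pace and stop on an object; the grip force is fixed at half the most. Time passes only in rows, so rows that repeat a pose let the fingers close. It gives the time, the measured TCP pose, the force and the opening at its end, in the units of the state.
- robot.sense(): the state, without advancing time (a new reading comes with each control period).
- robot.snapshot(name): name is "scene" or "top" or "wrist"; returns (picture, depth): 420x560x3 uint8, red, green, blue; 420x560 float32, m along the optical axis (not along the pixel's ray), 0 where there is no reading.
- robot.camera_info(name): a dict with "fovy" (degrees; the focal length in pixels is half the picture's height over the tangent of half this angle, whatever the lens; pixels are square), "cx", "cy" (the principal point, pixels), "camera_from_world" (4x4, takes a point from world to camera coordinates); the wrist camera has in their place "tool_from_camera" (4x4, takes a point from camera to tool coordinates, whose origin is the TCP and whose axes are the tool frame's). Camera axes: x right, y down, z forward; pixel columns grow to the right and rows downward; lengths in m; the calibration is good to about 2 mm. A picture is of the moment at which its call begins: read the wrist's pose just before it. camera_info takes no time and is no camera call.
- robot.close_job(): hands the job in, once; it reports no verdict.
The state is a dict: "time_s": time; "joint_pos": joint angles; "dq": joint speeds; "joint_efforts": joint torques, N m; "position": TCP position; "ee_rot": TCP orientation; "force": force on the tool from outside, world axes, zero at the start; "wrist_torque": the same for the moment, N m; "grip_width": finger opening in m.
Only numpy, scipy, OpenCV 4.12 (cv2) and the standard library are available. Lean on these libraries where they do the work, as an engineer would, in place of code of your own. Each camera call takes 0.05 s, during which the arm holds its last target.

## Task

Lay the walnut pen blank in the two saddles of the pen press with its brass sleeve towards the ram and let go of it, then swing the lever by its T grip all the way to its stop, so that the sleeve goes fully home, and let the lever come right back up so that the air behind the sleeve can get out. The sleeve creeps out again a little, so bring the lever down a second time and keep it there with only light pressure for the glue: sleeve home, and the sprung nose of the ram pushed about half way in (5 mm, until the groove on its stem is at the mouth of the barrel), not to the stop. Finish while still holding the lever so; leave the beech blank, the glue bottle and the hammer where they are.

Things in the scene. Friction and masses are not known exactly. Their poses are not given: they have to be found in the camera images.
- pen_press: Grey iron pen press, fixed, lying along its y; origin under the base plate (90 x 390 mm, y -0.210 to 0.180, top 15 mm up), on the centre line. Along +y: square end stop (face at y -0.165), two saddles, ram with flat nose disc (19 mm across, axis 45 mm up; face at y -0.001 when the lever is up), guide block (66 mm up), lever cheeks (99 mm up).
- press_seat (a point): The walnut blank's origin when it lies in the saddles against the end stop: press frame (0, -0.094, 0.0335), same axes. U saddles at press y -0.145 and -0.043, 16 mm long, 32 mm between walls, floor 33.5 mm up, lips flared to 42 mm, 55 mm up, open above; 86 mm gap between them for fingers. The blank may lie up to 9 mm farther to +y; the ram then pushes it to the stop.
- lever_pivot (a point): Lever axis, at (0, 0.115, 0.079) in the press frame, parallel to the press's x; axes as the press.
- lever_grip (a point): Centre of the black T grip on the lever's end: a bar 46 mm long, 26 mm thick, along the press's x, on an 11 mm rod. Press frame: pivot + 0.160*(0, cos(1.082-q), sin(1.082-q)), q = lever joint. Starts 220 mm up and swings outwards (+y) and down; at the stop the rod is nearly level. Can be pinched over its flat ends from above (fingers closing along the press's x) and then turns between the pads.
- press_lever (a joint): Lever angle, rad: 0 raised (rest), 1.15 at its stop; a spring raises it when let go. Moves the ram 25 mm per rad towards the end stop. With the blank in place the sleeve is home at about 0.77; beyond that the nose gives: 5 mm in at about 0.98, 9.2 mm at the stop. The grip needs about 2 N at first, 11 N at 0.98, 14 N at the stop.
- press_nose (a joint): How far the sprung nose is pushed back into the ram, m: 0 fully out, 0.012 at most. Its spring is preloaded to 30 N, more than the sleeve needs to go in, and rises 3 N per mm. A dark groove on the stem reaches the mouth of the barrel at 5 mm.
- walnut_blank: Loose dark walnut pen blank, 26 x 142 x 23 mm (x, y, z), lying on the table, 0.11 kg; origin at the centre of its underside, y along its length, the brass sleeve sticking out of the middle of its +y end.
- sleeve_face (a point): Outer face of the brass sleeve's collar (15.6 mm across) on the blank's axis, 11.5 mm above the blank's underside; 3 mm beyond the blank's end when home, up to 13 mm when only started.
- nib_sleeve (a joint): How far the brass sleeve has gone in, m: 0 to 0.003 at the start (only started), 0.010 home with its collar against the wood. Snug: takes 8 to 20 N; when the push on it ends it creeps back out by 2 to 4 mm.
- beech_blank: Loose light beech blank without sleeve, 24 x 150 x 22 mm; origin at the centre of its underside. Leave alone.
- glue_bottle: White glue bottle with pointed cap, 47 mm across, 126 mm tall, standing; origin at the centre of its underside. Leave alone.
- tack_hammer: Small hammer lying flat, 73 x 177 x 18 mm; origin at the centre of its underside. Leave alone.
Not all that is in view belongs to the job. Of the things shaped like the walnut_blank, the walnut one is meant.

How it is judged:
By the outcome, as a careful person would: the job done as asked, in the order asked, and still so for the second after the job is handed in, while the arm keeps its last pose, push and grip.
It also fails if it takes over 67 s, if anything falls off the work surface, if the arm or the gripper's body presses on something with over 40 N, if the wrist force passes 120 N, or if a joint passes its speed limit or range.

## Working session

There is one attempt and no reset: what is moved stays moved. The work goes in short steps, Python scripts to look and compute and a tool call to move; the robot and the scene stay as the last step left them, time stands still between calls to the robot, and variables do not carry over. Pictures are saved under pics/ and viewed, and the job is handed in when it is done.

Besides the shell and the picture viewer there is one more tool, called after ">>>" as name(argument=value, ...) on one line, values as JSON. carry_out: Moves the arm, as the interface text tells. Its arguments: {"type":"object","properties":{"grip":{"type":"array","items":{"type":"number"}},"slide":{"type":"array","items":{"type":"array","items":{"type":"number"}}},"dr":{"type":"array","items":{"type":"array","items":{"type":"number"}}}},"required":["grip","slide","dr"]}

```bash
mkdir -p pics; cat > h.py <<'E'
import numpy as np, cv2
from scipy.spatial.transform import Rotation as R
from workcell import robot
def snap(n,name):
    st=robot.sense(); im,d=robot.snapshot(n)
    cv2.imwrite(f'pics/{name}.png',im[:,:,::-1]); np.savez(f'pics/{name}.npz',d=d,im=im,p=st['position'],r=np.array(st['ee_rot']))
    return im,d,st
def Tw(n,st=None):
    ci=robot.camera_info(n)
    if 'camera_from_world' in ci: return np.linalg.inv(np.array(ci['camera_from_world'])),ci
    T=np.eye(4);T[:3,:3]=R.from_euler('xyz',st['ee_rot']).as_matrix();T[:3,3]=st['position']
    return T@np.array(ci['tool_from_camera']),ci
def cloud(n,d,st=None):
    T,ci=Tw(n,st);f=210/np.tan(np.radians(ci['fovy']/2))
    v,u=np.mgrid[:420,:560]
    P=np.stack([(u-ci['cx'])/f*d,(v-ci['cy'])/f*d,d],-1)
    W=P@T[:3,:3].T+T[:3,3]; W[d==0]=np.nan
    return W
def proj(n,p,st=None):
    T,ci=Tw(n,st);f=210/np.tan(np.radians(ci['fovy']/2))
    c=np.linalg.inv(T)@np.append(p,1)
    return f*c[0]/c[2]+ci['cx'],f*c[1]/c[2]+ci['cy']
E
python3 - <<'E'
from h import *
print(robot.sense())
for n in('scene','top','wrist'):
    snap(n,n+'0'); ci=robot.camera_info(n); print(n,ci)
E
```

```text
{'time_s': 0.0, 'joint_pos': array([ 1.03000175,  0.39921914,  0.04502969,  1.53791569, -0.01873995,
        1.20687998, -0.05068207]), 'dq': array([ 0.00073451, -0.00131942,  0.00156515,  0.00197354,  0.00108093,
        0.00093515,  0.00139351]), 'joint_efforts': array([ 4.62304961e-04, -4.75129259e+01,  1.36458222e+00, -2.54224277e+01,
        1.15670211e-02,  9.43231105e-03,  1.60727052e-05]), 'position': array([ 0.2776707 , -0.58698992,  0.23022994]), 'ee_rot': array([-3.09150498,  1.56879592,  2.06279756]), 'force': array([-0.35095755, -0.08394844,  0.18746068]), 'wrist_torque': array([-0.01328899,  0.02099183, -0.00460496]), 'grip_width': 0.08517661402384637}
scene {'fovy': 54.40299660062165, 'cx': 277.1183161236315, 'cy': 210.79528869299267, 'camera_from_world': array([[ 0.41378574, -0.91036842,  0.0032728 , -0.21053872],
       [-0.68885665, -0.31544931, -0.65266244,  0.45004445],
       [ 0.59519567,  0.26780792, -0.75764176,  1.34083797],
       [ 0.        ,  0.        ,  0.        ,  1.        ]])}
top {'fovy': 46.42155618516787, 'cx': 276.6433953220843, 'cy': 211.52589982988164, 'camera_from_world': array([[ 8.40999866e-03, -9.99868957e-01, -1.38326178e-02,
        -1.13802883e-03],
       [-9.90725752e-01, -6.45543984e-03, -1.35723287e-01,
         5.20701443e-01],
       [ 1.35616206e-01,  1.48457634e-02, -9.90650215e-01,
         1.54319214e+00],
       [ 0.00000000e+00,  0.00000000e+00,  0.00000000e+00,
         1.00000000e+00]])}
wrist {'fovy': 71.81767663133506, 'cx': 277.7619888666724, 'cy': 209.13223787429496, 'tool_from_camera': array([[-5.03613931e-04, -2.80101699e-01,  9.59970200e-01,
        -1.42161423e-01],
       [-8.57219496e-04, -9.59969848e-01, -2.80102046e-01,
         7.14921863e-02],
       [ 9.99999506e-01, -9.63968464e-04,  2.43345552e-04,
         4.14345131e-04],
       [ 0.00000000e+00,  0.00000000e+00,  0.00000000e+00,
         1.00000000e+00]])}
```

View pics/scene0.png

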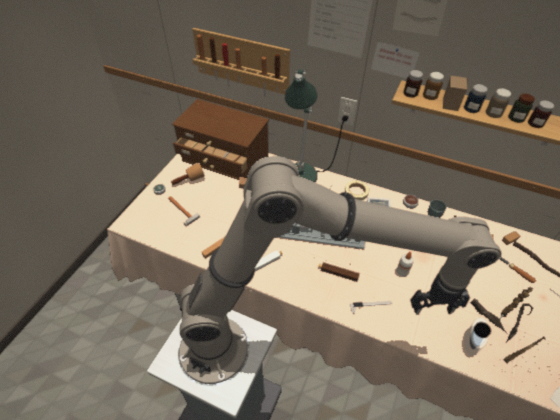

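View pics/top0.png

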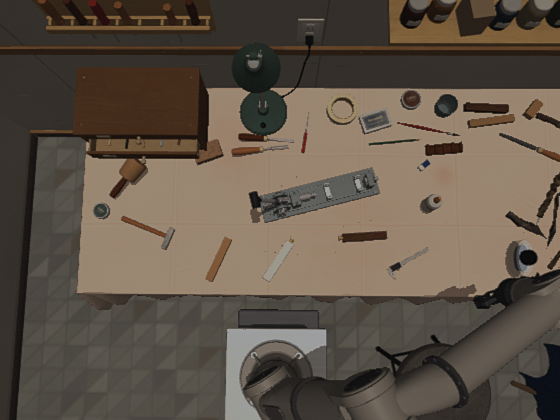

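View pics/wrist0.png

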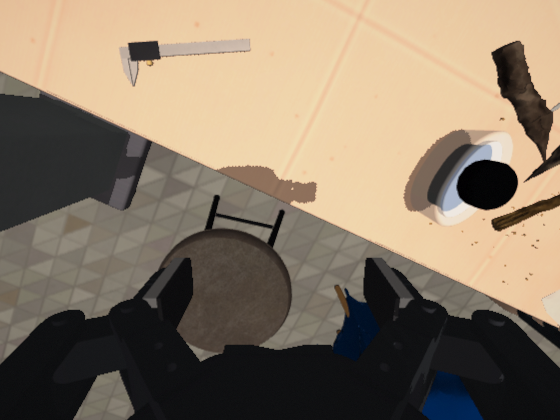

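```bash
python3 - <<'E'
from h import *
im=cv2.imread('pics/top0.png'); 
a=cv2.resize(im[160:260,240:400],None,fx=5,fy=5,interpolation=cv2.INTER_CUBIC);cv2.imwrite('pics/c1.png',a)
b=cv2.resize(im[90:170,360:520],None,fx=5,fy=5,interpolation=cv2.INTER_CUBIC);cv2.imwrite('pics/c2.png',b)
z=np.load('pics/top0.npz');W=cloud('top',z['d'])
def show(u,v): print((u,v),np.round(W[v,u],3))
for u,v in [(340,238),(345,238),(362,237),(384,236),(362,232),(362,241),(256,200),(256,195),(375,172),(379,193),(265,220),(350,215),(430,200),(280,260),(218,258)]: show(u,v)
E
```

```text
(340, 238) [ 0.439 -0.203  0.012]
(345, 238) [ 0.438 -0.219  0.016]
(362, 237) [ 0.441 -0.272  0.026]
(384, 236) [ 0.445 -0.343  0.023]
(362, 232) [ 0.457 -0.273  0.025]
(362, 241) [ 0.43  -0.276  0.   ]
(256, 200) [0.527 0.059 0.231]
(256, 195) [0.54  0.059 0.234]
(375, 172) [ 0.661 -0.323 -0.001]
(379, 193) [ 0.59  -0.335 -0.001]
(265, 220) [0.495 0.041 0.019]
(350, 215) [ 0.515 -0.238  0.002]
(430, 200) [ 0.553 -0.475  0.087]
(280, 260) [ 0.366 -0.009  0.025]
(218, 258) [0.37  0.189 0.029]
```

View pics/c1.png

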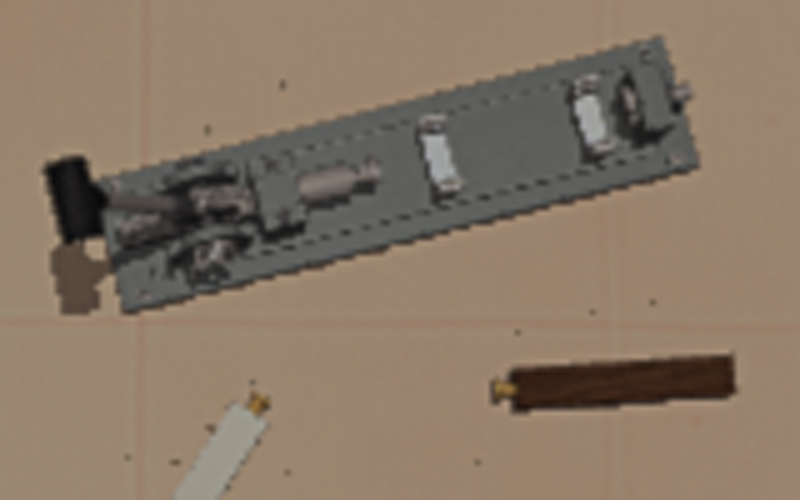

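View pics/c2.png

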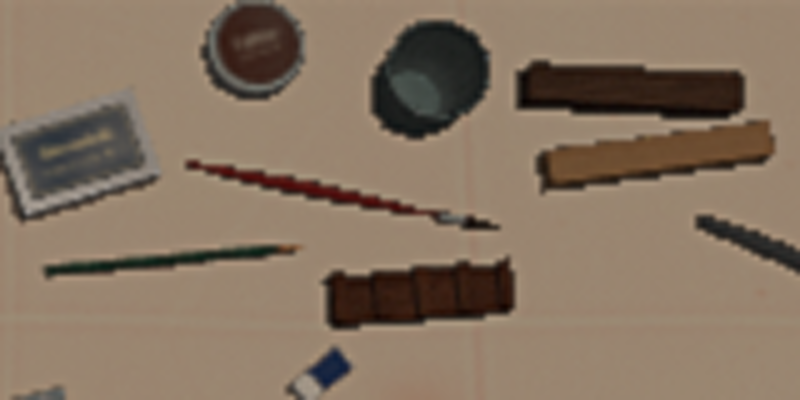

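```bash
python3 - <<'E'
from h import *
z=np.load('pics/top0.npz');W=cloud('top',z['d'])
x,y,h=W[...,0],W[...,1],W[...,2]
def fit(m,n):
    c,s,a=cv2.minAreaRect((W[m][:,:2]*1000).astype(np.float32)); print(n,m.sum(),np.round(c,1),np.round(s,1),round(a,1))
fit((h>0.013)&(h<0.035)&(x>.41)&(x<.48)&(y>-.36)&(y<-.21),'walnut')
m=(h>0.008)&(x>.46)&(x<.69)&(y>-.36)&(y<.09);  fit(m&(h<0.022),'press base')
g=(h>0.2)&m; fit(g,'grip'); print(W[g].mean(0),W[g].max(0))
print(R.from_euler('xyz',robot.sense()['ee_rot']).as_matrix().round(3))
E
```

```text
walnut 362 [ 445.5 -280.6] [ 25.8 140.9] 3.9
press base 1994 [ 574.5 -136.4] [227.3 440.7] 0.2
grip 162 [529.9  61. ] [46.5 31.7] 14.8
[0.52815982 0.06280422 0.22911216] [0.55343776 0.07915842 0.2417952 ]
[[-0.001  0.904  0.428]
 [ 0.001  0.428 -0.904]
 [-1.    -0.    -0.002]]
```

```bash
cat >> h.py <<'E'
def Rdown(a): # tool z at azimuth a deg, tool x down, y=+90
    a=np.radians(a);z=np.array([np.cos(a),np.sin(a),0]);x=np.array([0,0,-1.]);return np.stack([x,np.cross(z,x),z],1)
def plan(p,Rt,p0=None,R0=None):
    st=robot.sense()
    if p0 is None:p0=st['position']
    if R0 is None:R0=R.from_euler('xyz',st['ee_rot']).as_matrix()
    print('slide',np.round(R0.T@(np.array(p)-p0)*1000,1),'dr',np.round(np.degrees(R.from_matrix(R0.T@Rt).as_rotvec()),2))
E
python3 - <<'E'
from h import *
plan([.5,-.12,.29],Rdown(14.8))
E
```

```text
slide [ -59.   400.7 -327.3] dr [-7.948e+01 -8.000e-02 -6.000e-02]
```

>>> carry_out(grip=[-1, -1, -1, -1, -1, -1, -1, -1, -1, -1, -1, -1, -1, -1, -1, -1], slide=[[-60, 30, -25], [-60, 60, -50], [-60, 90, -75], [-60, 120, -100], [-60, 150, -125], [-60, 180, -150], [-60, 210, -172], [-60, 240, -197], [-60, 270, -222], [-60, 300, -245], [-60, 330, -270], [-60, 360, -295], [-60, 385, -315], [-60, 400, -327], [-60, 400, -327], [-60, 400, -327]], dr=[[-6, 0, 0], [-12, 0, 0], [-18, 0, 0], [-24, 0, 0], [-30, 0, 0], [-36, 0, 0], [-42, 0, 0], [-48, 0, 0], [-54, 0, 0], [-60, 0, 0], [-66, 0, 0], [-72, 0, 0], [-78, 0, 0], [-79.5, 0, 0], [-79.5, 0, 0], [-79.5, 0, 0]])

```text
time_s: 1.48
position: [0.4996, -0.1209, 0.291]
ee_rot: [-2.732, 1.57, -2.473]
force: [-1.3, -1.3, -0.7]
grip_width: 0.0853
```

```bash
python3 - <<'E'
from h import *
im,d,st=snap('wrist','w1'); print(st['position'],st['joint_pos'].round(2),R.from_euler('xyz',st['ee_rot']).as_matrix().round(3).tolist())
W=cloud('wrist',d,st)
x,y,h=W[...,0],W[...,1],W[...,2]
def fit(m,n):
    c,s,a=cv2.minAreaRect((W[m][:,:2]*1000).astype(np.float32)); print(n,m.sum(),np.round(c,1),np.round(s,1),round(a,1),'z',np.median(W[m][:,2]).round(4))
fit((h>0.018)&(h<0.028)&(x>.41)&(x<.48)&(y>-.36)&(y<-.19),'walnut')
m=(h>0.010)&(h<.02)&(x>.46)&(x<.69)&(y>-.36)&(y<.09)&~((x<.5)&(y<-.19));  fit(m,'press base')
E
```

```text
[ 0.49964801 -0.12085428  0.29102435] [ 0.55  0.13 -0.44  1.76  0.06  1.26  0.36] [[-0.001, -0.256, 0.967], [-0.001, 0.967, 0.256], [-1.0, -0.0, -0.001]]
walnut 1397 [ 446.1 -277.3] [ 26.1 154.5] 4.0 z 0.0227
press base 8965 [ 582.8 -137. ] [ 90.4 388.9] 14.7 z 0.016
```

View pics/w1.png

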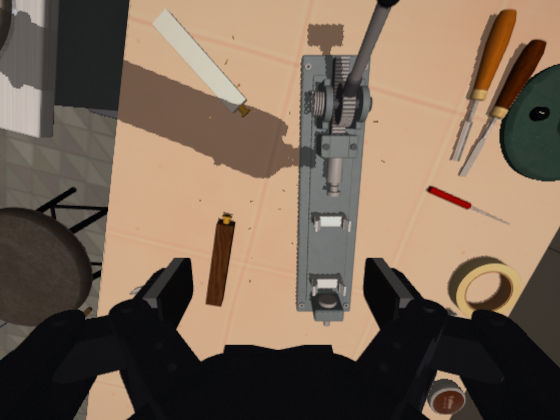

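```bash
python3 - <<'E'
from h import *
z=np.load('pics/w1.npz');st={'position':z['p'],'ee_rot':z['r']}
W=cloud('wrist',z['d'],st)
x,y,h=W[...,0],W[...,1],W[...,2]
m=(h>0.0207)&(h<0.028)&(x>.41)&(x<.48)&(y>-.37)&(y<-.19)
c,s,a=cv2.minAreaRect((W[m][:,:2]*1000).astype(np.float32)); print(np.round(c,1),np.round(s,1),round(a,2))
a=np.radians(14.7);o=np.array([.579,-.1225]);Rp=np.array([[np.cos(a),-np.sin(a)],[np.sin(a),np.cos(a)]])
Q=(W[...,:2]-o)@Rp
for lo,hi,n in [(-.153,-.135,'sad1'),(-.051,-.035,'sad2'),(-.03,.02,'ram'),(-.2,-.16,'stop')]:
    k=(Q[...,1]>lo-.01)&(Q[...,1]<hi+.01)&(abs(Q[...,0])<.03)&(h>.03)
    q=Q[k]; print(n,k.sum(),q.min(0).round(4),q.max(0).round(4),np.percentile(h[k],[5,50,98]).round(4))
k=(h>.02)&(h<.2)&(abs(Q[...,0])<.045)&(Q[...,1]>-.2)&(Q[...,1]<.2)
# lever grip
k=(h>.19)&(h<.26)&(Q[...,1]>.12)
print('lever',k.sum(), Q[k].min(0),Q[k].max(0))
E
```

```text
[ 446.5 -283.1] [ 26.1 142.9] 3.97
sad1 404 [-0.0255 -0.1525] [ 0.0245 -0.1359] [0.0311 0.0343 0.0557]
sad2 450 [-0.0247 -0.0511] [ 0.0245 -0.0344] [0.0321 0.034  0.0555]
ram 6034 [-0.0299 -0.04  ] [0.0238 0.03  ] [0.0522 0.359  0.3809]
stop 807 [-0.0238 -0.2081] [ 0.0245 -0.1501] [0.0336 0.0576 0.0659]
lever 248 [-0.0071205   0.16850166] [0.00568594 0.17663752]
```

```bash
python3 - <<'E'
from h import *
plan([.4465,-.283,.10],Rdown(4)); plan([.4465,-.283,.004],Rdown(4))
E
```

```text
slide [ 191.2 -141.9  -91.3] dr [10.66 -0.08  0.05]
slide [ 287.2 -141.8  -91.2] dr [10.66 -0.08  0.05]
```

>>> carry_out(grip=[-1, -1, -1, -1, -1, -1, -1, -0.6, -0.4, -0.4, -0.4], slide=[[20, -28, -18], [45, -56, -36], [80, -84, -54], [115, -112, -72], [150, -142, -91], [180, -142, -91], [205, -142, -91], [230, -142, -91], [230, -142, -91], [230, -142, -91], [230, -142, -91]], dr=[[2, 0, 0], [5, 0, 0], [8, 0, 0], [10.7, 0, 0], [10.7, 0, 0], [10.7, 0, 0], [10.7, 0, 0], [10.7, 0, 0], [10.7, 0, 0], [10.7, 0, 0], [10.7, 0, 0]])

```text
time_s: 2.45
position: [0.4486, -0.283, 0.0627]
ee_rot: [-0.849, 1.568, -0.779]
force: [0.1, -0.0, 1.3]
grip_width: 0.0596
```

```bash
python3 - <<'E'
from h import *
im,d,st=snap('wrist','w2'); print(st['position'],st['grip_width'])
plan([.4465,-.283,.004],Rdown(4))
E
```

```text
[ 0.44859173 -0.2830031   0.06272782] 0.059585523644280554
slide [59.3  0.3 -2.9] dr [0.05 0.16 0.15]
```

View pics/w2.png

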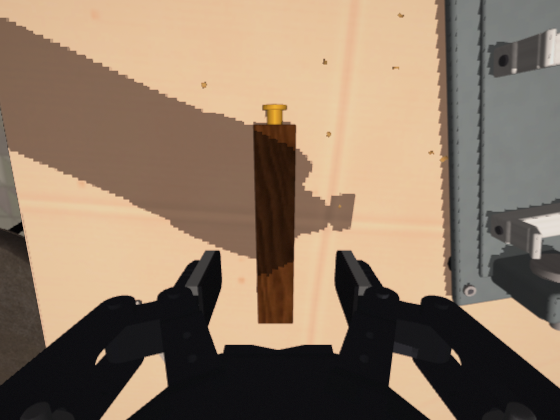

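>>> carry_out(grip=[-0.4, -0.4, -0.4, -0.4, 0.3, 1, 1, 1, 1, 1, 1, 1], slide=[[20, 0, -1], [40, 0, -1], [58, 0, -1], [58, 0, -1], [58, 0, -1], [58, 0, -1], [58, 0, -1], [58, 0, -1], [58, 0, -1], [58, 0, -1], [58, 0, -1], [58, 0, -1]], dr=[[0, 0, 0], [0, 0, 0], [0, 0, 0], [0, 0, 0], [0, 0, 0], [0, 0, 0], [0, 0, 0], [0, 0, 0], [0, 0, 0], [0, 0, 0], [0, 0, 0], [0, 0, 0]])

```text
time_s: 3.5
position: [0.4487, -0.2826, 0.0055]
ee_rot: [-0.68, 1.567, -0.608]
force: [-0.7, 0.6, 6.8]
grip_width: 0.0247
```

```bash
python3 - <<'E'
from h import *
im,d,st=snap('wrist','w3'); print(st['position'],st['grip_width'],st['force'])
E
```

```text
[ 0.44872714 -0.28255337  0.00548441] 0.024661766075377674 [-0.66969527  0.6202903   6.83925872]
```

View pics/w3.png

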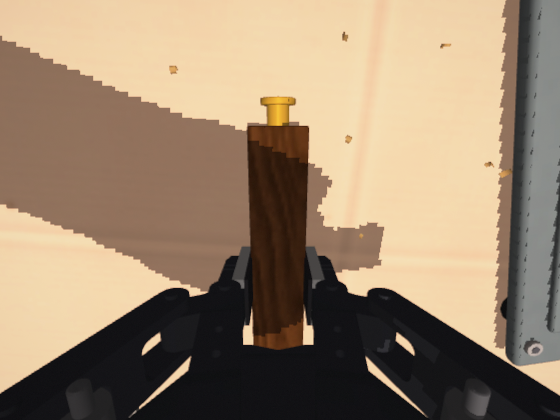

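```bash
python3 - <<'E'
from h import *
plan([.6018,-.2095,.12],Rdown(14.7))
E
```

```text
slide [-114.2   61.6  158.3] dr [-10.59   0.17   0.16]
```

>>> carry_out(grip=[1, 1, 1, 1, 1, 1, 1, 1, 1, 1, 1, 1, 1, 1], slide=[[-20, 0, 0], [-45, 0, 0], [-75, 0, 0], [-100, 5, 10], [-114, 15, 35], [-114, 25, 60], [-114, 35, 85], [-114, 45, 110], [-114, 53, 135], [-114, 60, 152], [-114, 61.6, 158.3], [-114, 61.6, 158.3], [-114, 61.6, 158.3], [-114, 61.6, 158.3]], dr=[[0, 0, 0], [0, 0, 0], [0, 0, 0], [-1, 0, 0], [-3, 0, 0], [-5, 0, 0], [-7, 0, 0], [-9, 0, 0], [-10.6, 0, 0], [-10.6, 0, 0], [-10.6, 0.2, 0.2], [-10.6, 0.2, 0.2], [-10.6, 0.2, 0.2], [-10.6, 0.2, 0.2]])

```text
time_s: 4.72
position: [0.5989, -0.2104, 0.1172]
ee_rot: [2.587, 1.565, 2.842]
force: [-0.0, -0.4, -0.8]
grip_width: 0.025
```

```bash
python3 - <<'E'
from h import *
im,d,st=snap('wrist','w4'); print(st['position'],st['grip_width'],st['force'],R.from_euler('xyz',st['ee_rot']).as_matrix().round(3).tolist())
W=cloud('wrist',d,st)
# blank in tool frame
Rt=R.from_euler('xyz',st['ee_rot']).as_matrix();T=(W-st['position'])@Rt
k=(abs(T[...,2])<.016)&(T[...,0]<0.0)&(T[...,0]>-.03)&(T[...,1]>.03)
print(k.sum(),T[k].min(0),T[k].max(0))
for lo in np.arange(.03,.1,.005):
    q=T[k&(T[...,1]>lo)&(T[...,1]<lo+.005)]
    if len(q): print(round(lo,3),len(q),q.min(0).round(4),np.median(q,0).round(4),q.max(0).round(4))
E
```

```text
[ 0.59885139 -0.21035278  0.11721932] 0.024956460900406197 [-0.03469998 -0.43398192 -0.82768603] [[-0.006, -0.252, 0.968], [0.002, 0.968, 0.252], [-1.0, 0.003, -0.005]]
6268 [-0.01936099  0.03000776 -0.01295177] [-0.00579636  0.08213792  0.01310569]
0.03 611 [-0.0187  0.03   -0.0129] [-0.0172  0.0326 -0.0001] [-0.0155  0.035   0.0131]
0.035 625 [-0.0192  0.035  -0.0127] [-0.0172  0.0375 -0.0001] [-0.0153  0.04    0.013 ]
0.04 638 [-0.0191  0.04   -0.0129] [-0.0172  0.0425  0.0003] [-0.0149  0.045   0.0129]
0.045 673 [-0.0191  0.045  -0.0129] [-0.0172  0.0476 -0.0001] [-0.0152  0.05    0.0131]
0.05 682 [-0.0192  0.05   -0.0127] [-0.0171  0.0525  0.0004] [-0.0155  0.055   0.013 ]
0.055 705 [-0.0194  0.055  -0.013 ] [-0.0172  0.0575 -0.0001] [-0.0153  0.06    0.0129]
0.06 733 [-0.0192  0.06   -0.0129] [-0.0172  0.0625 -0.0001] [-0.0154  0.065   0.013 ]
0.065 799 [-0.0193  0.065  -0.0127] [-0.0172  0.0675 -0.    ] [-0.0152  0.0699  0.0131]
0.07 302 [-0.0181  0.0703 -0.0122] [-0.0103  0.0723  0.0002] [-0.0058  0.0749  0.0125]
0.075 320 [-0.0151  0.0752 -0.0076] [-0.0103  0.0781 -0.    ] [-0.0061  0.08    0.0074]
0.08 180 [-0.0155  0.08   -0.0075] [-0.0121  0.0811 -0.    ] [-0.006   0.0821  0.0074]
```

View pics/w4.png

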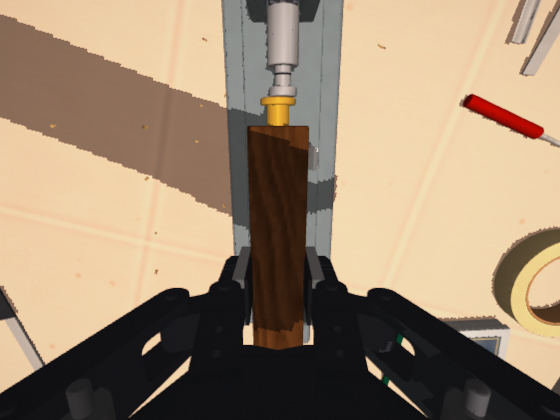

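```bash
python3 - <<'E'
from h import *
z=np.load('pics/w4.npz');st={'position':z['p'],'ee_rot':z['r']}
W=cloud('wrist',z['d'],st); h=W[...,2]
a=np.radians(14.7);o=np.array([.579,-.1225]);Rp=np.array([[np.cos(a),-np.sin(a)],[np.sin(a),np.cos(a)]])
Q=(W[...,:2]-o)@Rp
k=(h>.009)&(h<.021)&(abs(Q[...,0])<.06)
for lo in np.arange(-.15,.08,.02):
    q=Q[k&(Q[...,1]>lo)&(Q[...,1]<lo+.02)]
    if len(q)>30: print(round(lo,3),len(q),q[:,0].min().round(4),q[:,0].max().round(4))
k=(h>.04)&(h<.06)&(abs(Q[...,0])<.014)&(Q[...,1]>-.012)&(Q[...,1]<.03)
print('ram',Q[k].min(0).round(4),Q[k].max(0).round(4))
plan([.6017,-.209,.07],Rdown(14.7));plan([.6017,-.209,.039],Rdown(14.7))
E
```

```text
-0.15 110 -0.0438 0.0453
-0.13 764 -0.045 0.0454
-0.11 931 -0.0449 0.0451
-0.09 977 -0.0448 0.0453
-0.07 994 -0.0449 0.045
-0.05 953 -0.0448 0.0451
-0.03 1745 -0.0447 0.0452
-0.01 2262 -0.045 0.0453
0.01 2664 -0.0449 0.0451
0.03 2577 -0.0448 0.0453
0.05 1657 -0.0449 0.0452
ram [-0.0101 -0.0006] [0.0106 0.03  ]
slide [47.3  0.5  3.3] dr [-0.11 -0.27 -0.18]
slide [78.3  0.4  3.5] dr [-0.11 -0.27 -0.18]
```

>>> carry_out(grip=[1, 1, 1, 1, 1, 1, 1, 1, 1], slide=[[0, 0.5, 3.4], [15, 0.5, 3.4], [30, 0.5, 3.4], [42, 0.5, 3.4], [54, 0.5, 3.4], [63, 0.5, 3.4], [70, 0.5, 3.4], [70, 0.5, 3.4], [70, 0.5, 3.4]], dr=[[0, -0.3, -0.2], [0, -0.3, -0.2], [0, -0.3, -0.2], [0, -0.3, -0.2], [0, -0.3, -0.2], [0, -0.3, -0.2], [0, -0.3, -0.2], [0, -0.3, -0.2], [0, -0.3, -0.2]])

```text
time_s: 5.52
position: [0.6033, -0.2072, 0.0471]
ee_rot: [0.246, 1.569, 0.503]
force: [0.0, 0.4, -1.1]
grip_width: 0.0246
```

```bash
python3 - <<'E'
from h import *
im,d,st=snap('wrist','w5'); print(st['position'],st['grip_width'],st['force'],R.from_euler('xyz',st['ee_rot']).as_matrix().round(3).tolist())
plan([.6017,-.209,.039],Rdown(14.7))
E
```

```text
[ 0.60334871 -0.20721231  0.04706414] 0.02462894413803669 [ 0.04868605  0.38250978 -1.06115232] [[0.002, -0.254, 0.967], [0.001, 0.967, 0.254], [-1.0, 0.0, 0.002]]
slide [ 8.7 -1.1 -2.6] dr [0.02 0.16 0.01]
```

View pics/w5.png

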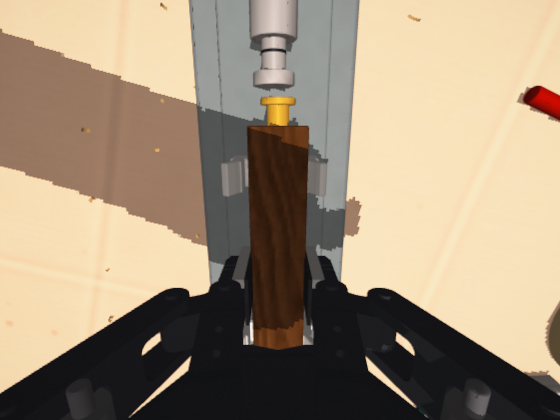

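>>> carry_out(grip=[1, 1, 1, 1, 1, 1], slide=[[0, -1, -2.5], [3, -1, -2.5], [6, -1, -2.5], [8, -1, -2.5], [8.5, -1, -2.5], [8.5, -1, -2.5]], dr=[[0, 0, 0], [0, 0, 0], [0, 0, 0], [0, 0, 0], [0, 0, 0], [0, 0, 0]])

```text
time_s: 6.07
position: [0.6013, -0.209, 0.039]
ee_rot: [-0.002, 1.569, 0.255]
force: [-0.4, -1.1, 1.8]
grip_width: 0.0249
```

```bash
python3 - <<'E'
from h import *
im,d,st=snap('wrist','w6'); print(st['position'],st['grip_width'],st['force'],st['wrist_torque'])
plan([.6017,-.209,.039],Rdown(14.7))
E
```

```text
[ 0.60128607 -0.20895781  0.03898672] 0.024860706438043473 [-0.43128189 -1.13440579  1.82612205] [-0.16966155  0.16321351 -0.06362907]
slide [-0.  -0.2  0.4] dr [0.01 0.12 0.  ]
```

View pics/w6.png

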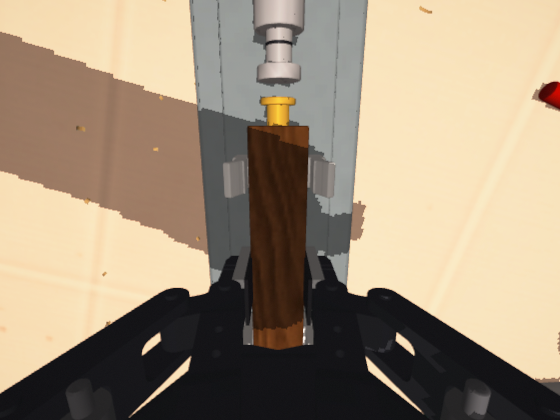

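>>> carry_out(grip=[0.3, -0.2, -0.5, -0.5, -0.5, -0.5, -0.7, -1, -1, -1, -1, -1, -1, -1], slide=[[0, 0, 0], [0, 0, 0], [0, 0, 0], [0, 0, 0], [-10, 0, 0], [-30, 0, 0], [-60, 0, 0], [-95, 0, 0], [-130, 0, 0], [-165, 0, 0], [-200, 0, 0], [-235, 0, 0], [-250, 0, 0], [-250, 0, 0]], dr=[[0, 0, 0], [0, 0, 0], [0, 0, 0], [0, 0, 0], [0, 0, 0], [0, 0, 0], [0, 0, 0], [0, 0, 0], [0, 0, 0], [0, 0, 0], [0, 0, 0], [0, 0, 0], [0, 0, 0], [0, 0, 0]])

```text
time_s: 7.28
position: [0.6033, -0.2093, 0.2953]
ee_rot: [-0.454, 1.559, -0.197]
force: [0.3, -0.1, -0.4]
grip_width: 0.0854
```

```bash
python3 - <<'E'
from h import *
im,d,st=snap('wrist','w7'); print(st['position'],st['grip_width'],st['force'],st['joint_pos'].round(2))
W=cloud('wrist',d,st); h=W[...,2]
a=np.radians(14.7);o=np.array([.579,-.1225]);Rp=np.array([[np.cos(a),-np.sin(a)],[np.sin(a),np.cos(a)]])
Q=(W[...,:2]-o)@Rp
k=(h>.051)&(h<.065)&(abs(Q[...,0])<.02)&(Q[...,1]>-.15)&(Q[...,1]<-.05)
c,s,an=cv2.minAreaRect((Q[k]*1000).astype(np.float32));print(c,s,an,np.median(h[k]))
k=(h>.03)&(h<.06)&(abs(Q[...,0])<.012)&(Q[...,1]>-.1)&(Q[...,1]<.0)
for lo in np.arange(-.04,.0,.003):
    q=k&(Q[...,1]>lo)&(Q[...,1]<lo+.003); print(round(lo,3),q.sum(),h[q].max().round(4) if q.any() else '')
k=(h>.2)&(h<.25)
q=Q[k]; print('grip',k.sum(), q.min(0) if len(q) else '',q.max(0) if len(q) else '')
plan([.5308,.0612,.29],Rdown(14.7));
E
```

```text
[ 0.60326375 -0.20929066  0.29532098] 0.08538630210213392 [ 0.29625218 -0.124896   -0.42628864] [ 0.55  0.35 -0.38  1.48  0.13  1.32  0.42]
(-0.6031398773193359, -99.86334228515625) (38.842445373535156, 99.68103790283203) 0.09462127834558487 0.05618016419885746
-0.04 56 0.0577
-0.037 38 0.0582
-0.034 57 0.0583
-0.031 37 0.0583
-0.028 57 0.058
-0.025 37 0.0576
-0.022 45 0.0579
-0.019 14 0.0501
-0.016 14 0.0505
-0.013 25 0.0505
-0.01 24 0.0537
-0.007 0 
-0.004 0 
-0.001 14 0.0468
grip 0  
slide [ 1.400e+00  2.794e+02 -2.000e-01] dr [0.03 0.4  0.17]
```

View pics/w7.png

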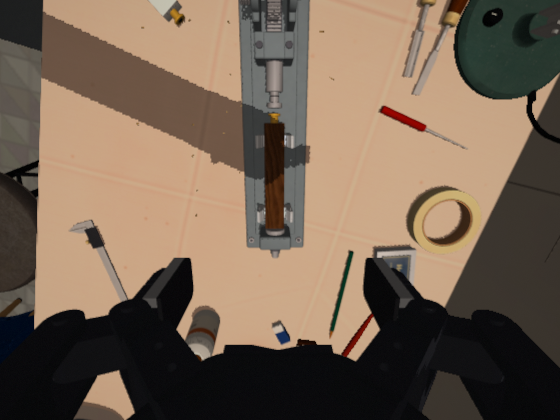

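>>> carry_out(grip=[-1, -1, -1, -1, -1, -1, -1, -1, -1, -1, -1, -1], slide=[[0, 25, 0], [0, 55, 0], [0, 85, 0], [0, 115, 0], [0, 145, 0], [0, 175, 0], [0, 205, 0], [0, 235, 0], [0, 260, 0], [0, 279, 0], [0, 279, 0], [0, 279, 0]], dr=[[0, 0.4, 0], [0, 0.4, 0], [0, 0.4, 0], [0, 0.4, 0], [0, 0.4, 0], [0, 0.4, 0], [0, 0.4, 0], [0, 0.4, 0], [0, 0.4, 0], [0, 0.4, 0], [0, 0.4, 0], [0, 0.4, 0]])

```text
time_s: 8.33
position: [0.5289, 0.0616, 0.2879]
ee_rot: [3.138, 1.564, -2.885]
force: [-0.1, -0.4, 0.6]
grip_width: 0.0855
```

```bash
cat >> h.py <<'E'
_a=np.radians(14.7);O=np.array([.579,-.1225,0]);RP=np.array([[np.cos(_a),-np.sin(_a),0],[np.sin(_a),np.cos(_a),0],[0,0,1]])
def grip(q): return O+RP@np.array([0,.115+.16*np.cos(1.082-q),.079+.16*np.sin(1.082-q)])
def lev(st=None):
    st=st or robot.sense(); Rt=R.from_euler('xyz',st['ee_rot']).as_matrix()
    g=st['position']-.019*Rt[:,0]; p=RP.T@(g-O); v=p-np.array([0,.115,.079])
    print('grip in press',p.round(4),'rad',np.hypot(v[1],v[2]).round(4),'q',round(1.082-np.arctan2(v[2],v[1]),3),'F press',(RP.T@st['force']).round(2),'w',round(st['grip_width'],4),'t',st['time_s'])
E
python3 - <<'E'
from h import *
im,d,st=snap('wrist','w8'); print(st['position'],st['joint_pos'].round(2))
W=cloud('wrist',d,st); 
Q=(W-O)@RP;h=Q[...,2]
k=(h>.2)&(h<.245)&(abs(Q[...,0])<.05)&(Q[...,1]>.1)&(Q[...,1]<.25)
q=Q[k]; print('grip',k.sum(),np.percentile(q,[1,50,99],axis=0).round(4))
k2=k&(h>.228);q=Q[k2]; print('top',k2.sum(),np.percentile(q,[1,50,99],axis=0).round(4))
print(grip(0)); g=grip(0); plan(g-[0,0,.019],Rdown(14.7)); lev()
E
```

```text
[0.52889551 0.06160071 0.28793137] [ 0.27  0.18 -0.53  1.72  0.09  1.27 -0.03]
grip 2113 [[-2.260e-02  1.791e-01  2.196e-01]
 [-2.000e-04  1.945e-01  2.308e-01]
 [ 2.210e-02  2.035e-01  2.338e-01]]
top 1570 [[-2.260e-02  1.811e-01  2.282e-01]
 [-2.000e-04  1.923e-01  2.316e-01]
 [ 2.210e-02  2.006e-01  2.339e-01]]
[0.53075296 0.06140677 0.22026379]
slide [86.7  1.   2.3] dr [ 0.02 -0.39  0.02]
grip in press [-0.0016  0.1892  0.3069] rad 0.2397 q -0.174 F press [0.05 0.19 0.19] w 0.0858 t 8.3833
```

View pics/w8.png

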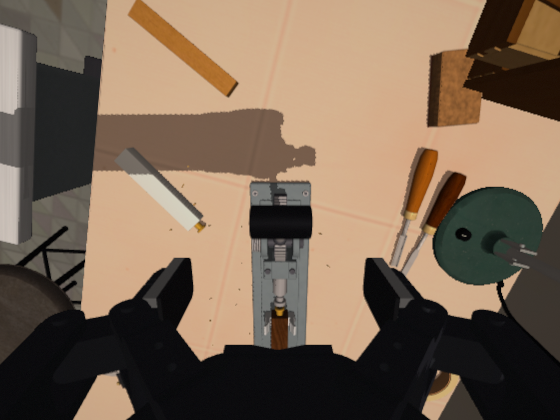

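>>> carry_out(grip=[-1, -1, -1, -1, -1, -0.5, 0, 0.5, 1, 1, 1, 1, 1], slide=[[25, 1, 2], [50, 1, 2], [75, 1, 2], [90, 1, 2], [90, 1, 2], [90, 1, 2], [90, 1, 2], [90, 1, 2], [90, 1, 2], [90, 1, 2], [90, 1, 2], [90, 1, 2], [90, 1, 2]], dr=[[0, -0.4, 0], [0, -0.4, 0], [0, -0.4, 0], [0, -0.4, 0], [0, -0.4, 0], [0, -0.4, 0], [0, -0.4, 0], [0, -0.4, 0], [0, -0.4, 0], [0, -0.4, 0], [0, -0.4, 0], [0, -0.4, 0], [0, -0.4, 0]])

```text
time_s: 9.47
position: [0.5304, 0.0619, 0.2003]
ee_rot: [-0.777, 1.57, -0.52]
force: [-3.9, -0.7, 4.6]
grip_width: 0.0449
```

```bash
python3 - <<'E'
from h import *
im,d,st=snap('wrist','w9'); lev()
Rt=R.from_euler('xyz',st['ee_rot']).as_matrix()
for q in [0,.15,.3,.45,.6,.75,.9,1.0,1.1,1.15,1.17]:
    print(q,np.round(Rt.T@(grip(q)-grip(0))*1000,1))
E
```

```text
grip in press [-2.000e-04  1.907e-01  2.194e-01] rad 0.1595 q 0.006 F press [-4.67  0.43  5.88] w 0.0451 t 9.5167
0 [0. 0. 0.]
0.15 [12.8 20.3 -0. ]
0.3 [28.5 38.4 -0. ]
0.45 [46.7 54.  -0. ]
0.6 [67.1 66.7 -0.1]
0.75 [89.1 76.2 -0.1]
0.9 [ 1.123e+02  8.230e+01 -1.000e-01]
1.0 [ 1.281e+02  8.440e+01 -1.000e-01]
1.1 [ 1.441e+02  8.490e+01 -1.000e-01]
1.15 [ 1.521e+02  8.460e+01 -1.000e-01]
1.17 [ 1.553e+02  8.430e+01 -1.000e-01]
```

View pics/w9.png

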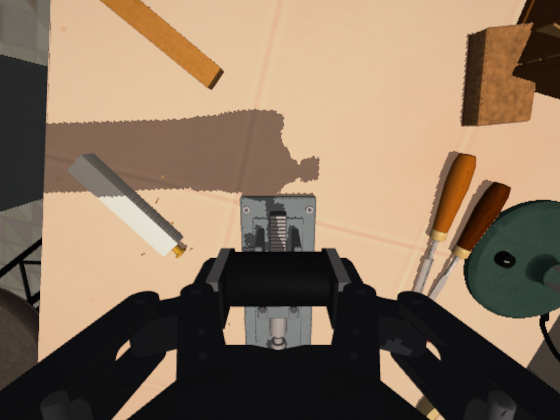

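>>> carry_out(grip=[1, 1, 1, 1, 1, 1, 1, 1, 1, 1, 1, 1, 1, 1], slide=[[4, 7, 0], [8, 14, 0], [12.8, 20.3, 0], [18, 26.5, 0], [23, 32.5, 0], [28.5, 38.4, 0], [34.5, 44, 0], [40.5, 49, 0], [46.7, 54, 0], [53.5, 58.7, 0], [60, 63, 0], [67, 66.7, 0], [67, 66.7, 0], [67, 66.7, 0]], dr=[[0, 0, 0], [0, 0, 0], [0, 0, 0], [0, 0, 0], [0, 0, 0], [0, 0, 0], [0, 0, 0], [0, 0, 0], [0, 0, 0], [0, 0, 0], [0, 0, 0], [0, 0, 0], [0, 0, 0], [0, 0, 0]])

```text
time_s: 10.68
position: [0.5132, 0.1273, 0.1332]
ee_rot: [-1.679, 1.57, -1.421]
force: [-5.8, -0.1, 6.8]
grip_width: 0.0452
```

```bash
python3 - <<'E'
from h import *
lev(); im,d,st=snap('wrist','w10'); 
Rt=R.from_euler('xyz',st['ee_rot']).as_matrix();print(Rt.round(3).tolist())
W=cloud('wrist',d,st);Q=(W-O)@RP;T=(W-st['position'])@Rt
k=(abs(T[...,2])<.018)&(T[...,0]<.01)&(T[...,0]>-.045)&(T[...,1]>-.01)&(T[...,1]<.03)
print(np.percentile(T[k],[1,50,99],axis=0).round(4))
for q in [.6,.7,.75,.8,.9,1.0,1.1,1.15,1.2]:
    print(q,np.round(Rt.T@(grip(q)-grip(.6))*1000,1))
E
```

```text
grip in press [-0.0003  0.2584  0.1522] rad 0.161 q 0.61 F press [-5.61  1.37  6.78] w 0.0452 t 10.6833
[[0.0, -0.255, 0.967], [-0.0, 0.967, 0.255], [-1.0, -0.0, -0.0]]
[[-0.0351 -0.0095 -0.0176]
 [-0.0322  0.0043 -0.0001]
 [-0.0192  0.0111  0.0176]]
0.6 [0. 0. 0.]
0.7 [14.5  6.7  0. ]
0.75 [22.   9.5  0. ]
0.8 [29.6 11.9  0. ]
0.9 [45.2 15.6  0. ]
1.0 [61.1 17.7  0. ]
1.1 [77.  18.2  0. ]
1.15 [85.  17.9  0. ]
1.2 [93.  17.2  0. ]
```

View pics/w10.png

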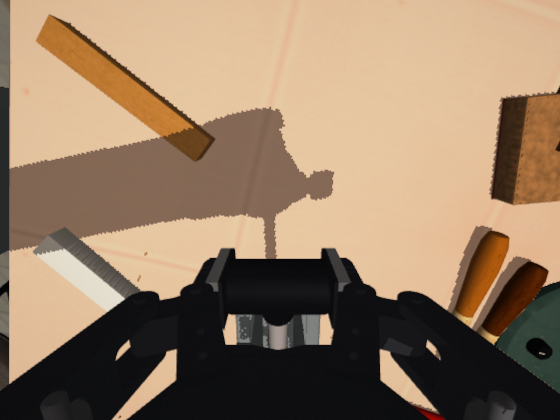

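>>> carry_out(grip=[1, 1, 1, 1, 1, 1, 1, 1, 1, 1, 1, 1, 1], slide=[[7, 3.5, 0], [14.5, 6.7, 0], [22, 9.5, 0], [29.6, 11.9, 0], [37, 14, 0], [45, 15.6, 0], [53, 17, 0], [61, 17.7, 0], [69, 18.1, 0], [77, 18.2, 0], [81, 18, 0], [85, 18, 0], [85, 18, 0]], dr=[[0, 0, 0], [0, 0, 0], [0, 0, 0], [0, 0, 0], [0, 0, 0], [0, 0, 0], [0, 0, 0], [0, 0, 0], [0, 0, 0], [0, 0, 0], [0, 0, 0], [0, 0, 0], [0, 0, 0]])

```text
time_s: 11.82
position: [0.5083, 0.1457, 0.0487]
ee_rot: [-3.13, 1.57, -2.871]
force: [-10.3, 0.7, 16.7]
grip_width: 0.0451
```

```bash
python3 - <<'E'
from h import *
lev(); im,d,st=snap('wrist','w11'); 
Rt=R.from_euler('xyz',st['ee_rot']).as_matrix();print(Rt.round(3).tolist())
W=cloud('wrist',d,st);T=(W-st['position'])@Rt;Q=(W-O)@RP
k=(abs(T[...,2])<.018)&(T[...,0]<.01)&(T[...,0]>-.045)&(T[...,1]>-.01)&(T[...,1]<.03)
print(np.percentile(T[k],[1,50,99],axis=0).round(4),np.percentile(Q[k],[1,99],axis=0).round(4))
E
```

```text
grip in press [-0.0003  0.2774  0.0677] rad 0.1628 q 1.151 F press [-9.78  3.32 16.68] w 0.0451 t 11.8167
[[-0.001, -0.256, 0.967], [-0.0, 0.967, 0.256], [-1.0, -0.0, -0.001]]
[[-0.0384 -0.0091 -0.0176]
 [-0.0356  0.0046 -0.0001]
 [-0.0222  0.0112  0.0177]] [[-0.0179  0.2683  0.0709]
 [ 0.0174  0.2886  0.0872]]
```

View pics/w11.png

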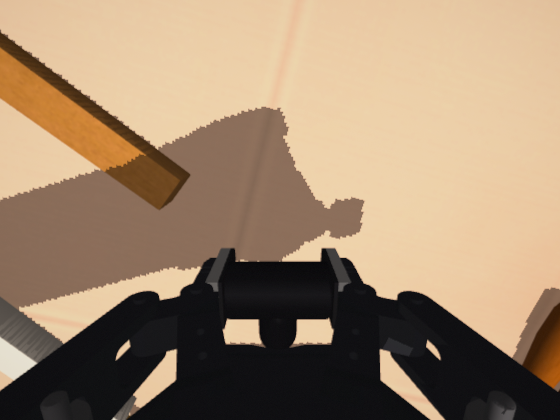

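>>> carry_out(grip=[1, 1, 1, 1, 1, 1, 1], slide=[[3, 0, 0], [6, 0, 0], [8, 0, 0], [10, 0, 0], [12, 0, 0], [12, 0, 0], [12, 0, 0]], dr=[[0, 0, 0], [0, 0, 0], [0, 0, 0], [0, 0, 0], [0, 0, 0], [0, 0, 0], [0, 0, 0]])

```text
time_s: 12.45
position: [0.5086, 0.1451, 0.0403]
ee_rot: [-1.873, 1.568, -1.615]
force: [-19.7, -2.9, 41.9]
grip_width: 0.0453
```

```bash
cat >> h.py <<'E'
def bar(name):
    lev(); im,d,st=snap('wrist',name)
    Rt=R.from_euler('xyz',st['ee_rot']).as_matrix()
    W=cloud('wrist',d,st);T=(W-st['position'])@Rt;Q=(W-O)@RP
    k=(abs(T[...,2])<.018)&(T[...,0]<.01)&(T[...,0]>-.055)&(T[...,1]>-.03)&(T[...,1]<.04)
    # fit circle to top surface r=13 in press yz
    from scipy.optimize import least_squares
    k&=abs(Q[...,0])>.008
    q=Q[k][:,1:]
    r=least_squares(lambda c:np.hypot(q[:,0]-c[0],q[:,1]-c[1])-.013,[q[:,0].mean(),q[:,1].max()-.013],loss='soft_l1',f_scale=.001).x
    print('bar c',r.round(4),'rad',np.hypot(r[0]-.115,r[1]-.079).round(4),'q',round(1.082-np.arctan2(r[1]-.079,r[0]-.115),3),'top x',np.percentile(T[k][:,0],1).round(4),len(q))
E
python3 - <<'E'
from h import *
bar('w12')
E
```

```text
grip in press [-2.000e-04  2.768e-01  5.930e-02] rad 0.163 q 1.203 F press [-19.78   2.15  41.88] w 0.0453 t 12.45
bar c [0.275  0.0656] rad 0.1605 q 1.166 top x -0.0391 2831
```

```bash
python3 - <<'E'
from h import *
Rt=Rdown(14.7)
for q in np.arange(1.15,-.01,-.0575):
    print(q.round(3),np.round(Rt.T@(grip(q)-grip(1.15))*1000,1)[:2])
E
```

```text
1.15 [0. 0.]
1.092 [-9.2  0.4]
1.035 [-18.4   0.2]
0.977 [-27.6  -0.5]
0.92 [-36.7  -1.7]
0.862 [-45.7  -3.5]
0.805 [-54.6  -5.7]
0.747 [-63.4  -8.5]
0.69 [-72.  -11.8]
0.632 [-80.4 -15.5]
0.575 [-88.6 -19.8]
0.517 [-96.5 -24.5]
0.46 [-104.1  -29.6]
0.402 [-111.4  -35.2]
0.345 [-118.4  -41.2]
0.287 [-125.   -47.5]
0.23 [-131.3  -54.3]
0.172 [-137.1  -61.4]
0.115 [-142.6  -68.8]
0.057 [-147.6  -76.5]
-0.0 [-152.1  -84.5]
```

>>> carry_out(grip=[1, 1, 1, 1, 1, 1, 1, 1, 1, 1, 1, 1, 1, 1, 1, 1, 1, 1, 1, 1], slide=[[-12, 0, 0], [-22, 0, 0], [-32, -0.5, 0], [-41, -1.7, 0], [-50, -3.5, 0], [-59, -5.7, 0], [-67, -8.5, 0], [-76, -11.8, 0], [-84, -15.5, 0], [-92, -19.8, 0], [-100, -24.5, 0], [-108, -29.6, 0], [-115, -35.2, 0], [-122, -41.2, 0], [-129, -47.5, 0], [-135, -54.3, 0], [-141, -61.4, 0], [-147, -69, 0], [-152, -77, 0], [-156, -84.5, 0]], dr=[[0, 0, 0], [0, 0, 0], [0, 0, 0], [0, 0, 0], [0, 0, 0], [0, 0, 0], [0, 0, 0], [0, 0, 0], [0, 0, 0], [0, 0, 0], [0, 0, 0], [0, 0, 0], [0, 0, 0], [0, 0, 0], [0, 0, 0], [0, 0, 0], [0, 0, 0], [0, 0, 0], [0, 0, 0], [0, 0, 0]])

```text
time_s: 14.17
position: [0.5292, 0.0662, 0.1923]
ee_rot: [1.526, 1.565, 1.784]
force: [-7.0, 5.1, 4.1]
grip_width: 0.0453
```

```bash
python3 - <<'E'
from h import *
bar('w13')
E
```

```text
grip in press [-0.0003  0.195   0.2113] rad 0.1546 q 0.055 F press [-5.46  6.72  4.05] w 0.0453 t 14.1667
bar c [0.1958 0.2168] rad 0.1597 q 0.041 top x -0.0384 2736
```

>>> carry_out(grip=[0.5, 0, -0.5, -1, -1, -1, -1, -1, -1, -1, -1, -1, -1], slide=[[0, -2, 0], [0, -4, 0], [0, -4, 0], [0, -4, 0], [-10, -4, 0], [-35, -4, 0], [-65, -4, 0], [-90, -15, 0], [-95, -40, 0], [-95, -70, 0], [-95, -100, 0], [-95, -120, 0], [-95, -120, 0]], dr=[[0, 0, 0], [0, 0, 0], [0, 0, 0], [0, 0, 0], [0, 0, 0], [0, 0, 0], [0, 0, 0], [0, 0, 0], [0, 0, 0], [0, 0, 0], [0, 0, 0], [0, 0, 0], [0, 0, 0]])

```text
time_s: 15.3
position: [0.5623, -0.0609, 0.2864]
ee_rot: [-0.968, 1.567, -0.721]
force: [-0.5, -0.7, -0.1]
grip_width: 0.085
```

```bash
python3 - <<'E'
from h import *
im,d,st=snap('wrist','w14'); print(st['position'],st['grip_width'],st['time_s'])
W=cloud('wrist',d,st);Q=(W-O)@RP;h=Q[...,2]
k=(h>.2)&(h<.245)&(abs(Q[...,0])<.05)&(Q[...,1]>.1)&(Q[...,1]<.25)
print('grip',np.percentile(Q[k],[1,50,99],axis=0).round(4))
k=(h>.049)&(h<.06)&(abs(Q[...,0])<.012)&(Q[...,1]>-.2)&(Q[...,1]<.02)
b=Q[k]; 
for lo in np.arange(-.03,.0,.002):
    q=k&(Q[...,1]>lo)&(Q[...,1]<lo+.002); print(round(lo,3),q.sum(),h[q].max().round(4) if q.any() else '')
u,v=proj('wrist',O+RP@np.array([0,-.015,.045]),st);print(u,v)
u,v=int(u),int(v);cv2.imwrite('pics/c14.png',cv2.resize(im[max(0,v-60):v+60,u-60:u+60,::-1],None,fx=5,fy=5,interpolation=cv2.INTER_CUBIC))
E
```

```text
[ 0.56230741 -0.06090883  0.28635449] 0.08503398969388784 15.3
grip [[-0.0224  0.1729  0.2032]
 [-0.      0.187   0.2305]
 [ 0.0221  0.2023  0.2338]]
-0.03 18 0.0581
-0.028 20 0.0581
-0.026 24 0.0576
-0.024 49 0.0576
-0.022 4 0.0511
-0.02 9 0.0525
-0.018 17 0.0537
-0.016 0 
-0.014 0 
-0.012 0 
-0.01 0 
-0.008 0 
-0.006 0 
-0.004 0 
-0.002 6 0.0536
277.92550450399835 233.87881118178376
```

View pics/c14.png

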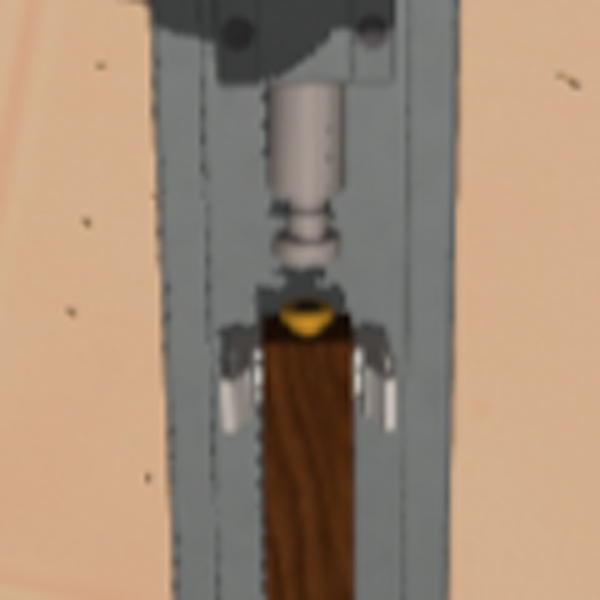

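View pics/w14.png

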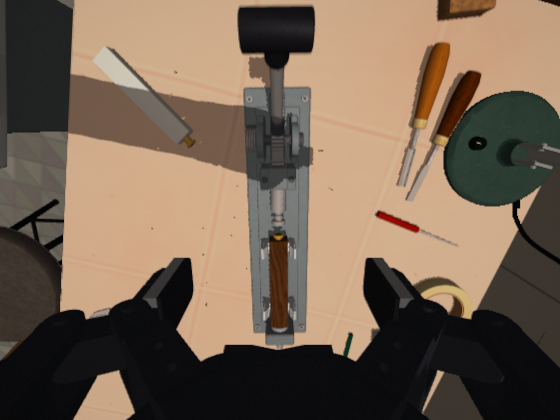

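```bash
python3 - <<'E'
from h import *
g=grip(0); plan(g-[0,0,-.07],Rdown(14.7)); plan(g-[0,0,.021],Rdown(14.7))
E
```

```text
slide [ -4.  122.9  -0.7] dr [-0.33  0.15  0.06]
slide [ 87.  123.   -0.9] dr [-0.33  0.15  0.06]
```

>>> carry_out(grip=[-1, -1, -1, -1, -1, -1, -1, -1, -1, -1, -1, -1, -1], slide=[[-4, 25, -0.7], [-4, 55, -0.7], [-4, 85, -0.7], [-4, 110, -0.7], [-4, 123, -0.7], [-4, 123, -0.7], [20, 123, -0.7], [45, 123, -0.7], [65, 123, -0.7], [80, 123, -0.7], [87, 123, -0.7], [87, 123, -0.7], [87, 123, -0.7]], dr=[[-0.3, 0, 0], [-0.3, 0, 0], [-0.3, 0, 0], [-0.3, 0, 0], [-0.3, 0, 0], [-0.3, 0, 0], [-0.3, 0, 0], [-0.3, 0, 0], [-0.3, 0, 0], [-0.3, 0, 0], [-0.3, 0, 0], [-0.3, 0, 0], [-0.3, 0, 0]])

```text
time_s: 16.43
position: [0.5303, 0.0643, 0.1993]
ee_rot: [-0.065, 1.568, 0.196]
force: [0.5, -0.5, 0.5]
grip_width: 0.0853
```

>>> carry_out(grip=[-0.5, 0, 0.5, 1, 1, 1, 1, 1], slide=[[0, 0, 0], [0, 0, 0], [0, 0, 0], [0, 0, 0], [0, 0, 0], [0, 0, 0], [0, 0, 0], [0, 0, 0]], dr=[[0, 0, 0], [0, 0, 0], [0, 0, 0], [0, 0, 0], [0, 0, 0], [0, 0, 0], [0, 0, 0], [0, 0, 0]])

```text
time_s: 17.1
position: [0.5295, 0.0652, 0.2]
ee_rot: [-0.103, 1.569, 0.158]
force: [-2.9, -0.9, 5.3]
grip_width: 0.0447
```

```bash
python3 - <<'E'
from h import *
bar('w15')
E
```

```text
grip in press [-0.0003  0.1941  0.219 ] rad 0.1608 q 0.026 F press [-3.07 -0.1   5.29] w 0.0447 t 17.1
bar c [0.1909 0.2195] rad 0.1597 q 0.006 top x -0.0334 2516
```

>>> carry_out(grip=[1, 1, 1, 1, 1, 1, 1, 1, 1, 1, 1, 1, 1, 1, 1, 1, 1, 1, 1, 1], slide=[[4, 7, 0], [8, 14, 0], [12.8, 20.3, 0], [18, 26.5, 0], [23, 32.5, 0], [28.5, 38.4, 0], [34.5, 44, 0], [40.5, 49, 0], [46.7, 54, 0], [53.5, 58.7, 0], [60, 63, 0], [67, 66.7, 0], [74, 70, 0], [81.5, 73, 0], [89, 76, 0], [97, 78.5, 0], [104.5, 80.5, 0], [112, 82, 0], [112, 82, 0], [112, 82, 0]], dr=[[0, 0, 0], [0, 0, 0], [0, 0, 0], [0, 0, 0], [0, 0, 0], [0, 0, 0], [0, 0, 0], [0, 0, 0], [0, 0, 0], [0, 0, 0], [0, 0, 0], [0, 0, 0], [0, 0, 0], [0, 0, 0], [0, 0, 0], [0, 0, 0], [0, 0, 0], [0, 0, 0], [0, 0, 0], [0, 0, 0]])

```text
time_s: 18.82
position: [0.5085, 0.145, 0.0883]
ee_rot: [-0.261, 1.569, 0.001]
force: [-5.6, -0.5, 11.9]
grip_width: 0.0454
```

```bash
python3 - <<'E'
from h import *
bar('w16')
E
```

```text
grip in press [-0.0003  0.2766  0.1073] rad 0.1641 q 0.909 F press [-5.53  0.97 11.91] w 0.0454 t 18.8167
bar c [0.2715 0.1141] rad 0.1604 q 0.861 top x -0.0396 2816
```

>>> carry_out(grip=[1, 1, 1, 1, 1, 1], slide=[[5, 0.5, 0], [10, 1, 0], [15, 1.5, 0], [19, 2, 0], [19, 2, 0], [19, 2, 0]], dr=[[0, 0, 0], [0, 0, 0], [0, 0, 0], [0, 0, 0], [0, 0, 0], [0, 0, 0]])

```text
time_s: 19.37
position: [0.5079, 0.1474, 0.0699]
ee_rot: [-0.176, 1.569, 0.086]
force: [-6.8, 0.8, 15.0]
grip_width: 0.0452
```

```bash
python3 - <<'E'
from h import *
bar('w17')
for n in('scene','top'): im,d,st=snap(n,n+'17')
for y in (-.0261,): print(proj('scene',O+RP@np.array([0,y,.045])),proj('top',O+RP@np.array([0,y,.045])))
E
```

```text
grip in press [-0.0003  0.2791  0.0889] rad 0.1644 q 1.022 F press [-6.34  2.47 15.02] w 0.0452 t 19.3667
bar c [0.2744 0.0967] rad 0.1604 q 0.972 top x -0.0405 2837
(np.float64(319.2063600945223), np.float64(226.94695375618298)) (np.float64(323.53467876447957), np.float64(191.43688449669253))
```

```bash
python3 - <<'E'
import cv2,numpy as np
a=cv2.imread('pics/scene17.png')[190:260,260:360];b=cv2.imread('pics/top17.png')[165:225,275:360]
a=cv2.resize(a,(800,560),interpolation=cv2.INTER_CUBIC);b=cv2.resize(b,(800,565),interpolation=cv2.INTER_CUBIC)
cv2.imwrite('pics/c17a.png',a);cv2.imwrite('pics/c17b.png',b)
E
```

```text
(no output)
```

View pics/c17a.png

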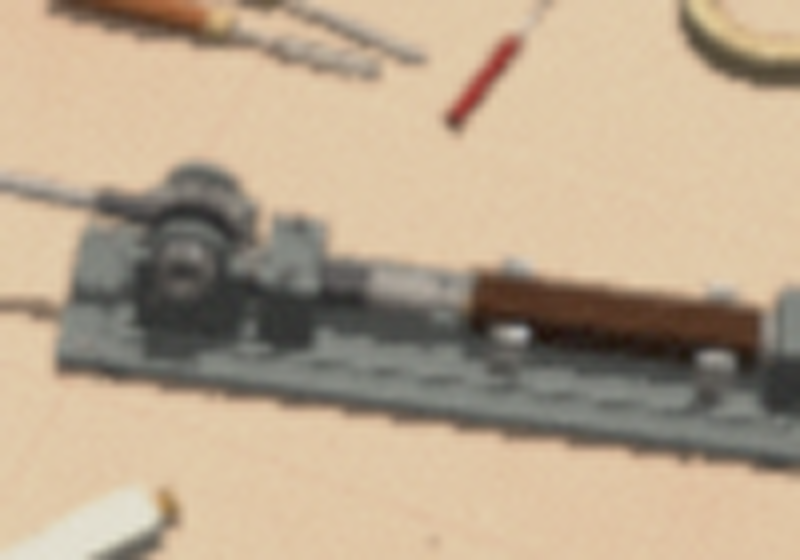

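View pics/c17b.png

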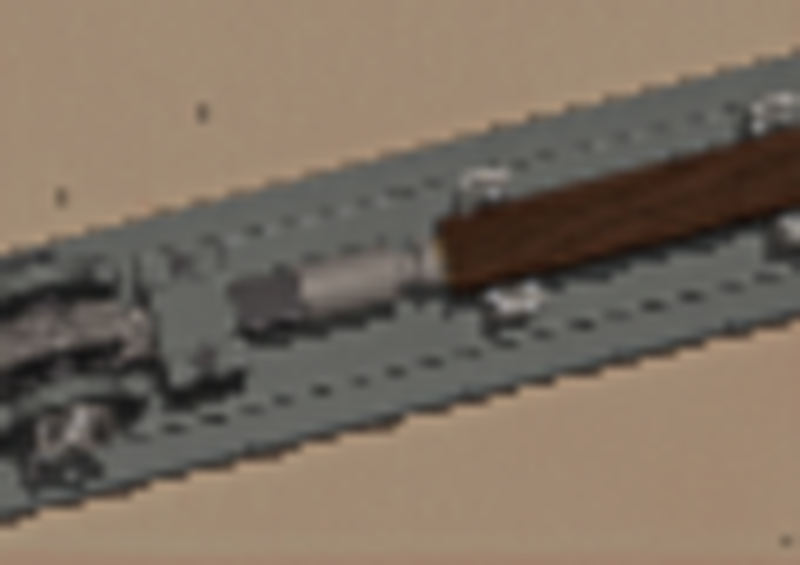

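>>> carry_out(grip=[1, 1, 1, 1, 1], slide=[[1, 0, 0], [2, 0, 0], [3, 0, 0], [3, 0, 0], [3, 0, 0]], dr=[[0, 0, 0], [0, 0, 0], [0, 0, 0], [0, 0, 0], [0, 0, 0]])

```text
time_s: 19.93
position: [0.5078, 0.1476, 0.067]
ee_rot: [0.009, 1.569, 0.272]
force: [-6.9, 0.6, 14.0]
grip_width: 0.0455
```

```bash
python3 - <<'E'
from h import *
bar('w18')
im,d,st=snap('top','top18'); bar('w18b')
W=cloud('top',d);Q=(W-O)@RP
# blank position vs stop
k=(Q[...,2]>.05)&(Q[...,2]<.062)&(abs(Q[...,0])<.02)&(Q[...,1]>-.16)&(Q[...,1]<-.01)
print(np.percentile(Q[k],[1,99],axis=0).round(4))
E
```

```text
grip in press [-0.0004  0.2794  0.086 ] rad 0.1645 q 1.04 F press [-6.51  2.32 13.98] w 0.0455 t 19.9333
bar c [0.2747 0.0939] rad 0.1604 q 0.989 top x -0.0407 2841
grip in press [-0.0003  0.2794  0.086 ] rad 0.1645 q 1.039 F press [-6.78  2.61 14.9 ] w 0.0452 t 20.0333
bar c [0.2747 0.094 ] rad 0.1604 q 0.989 top x -0.0407 2840
[[-0.0175 -0.158   0.0504]
 [ 0.0144 -0.0124  0.0617]]
```

>>> carry_out(grip=[1, 1, 1, 1, 1, 1, 1, 1, 1, 1, 1, 1], slide=[[0, 0, 0], [0, 0, 0], [0, 0, 0], [0, 0, 0], [0, 0, 0], [0, 0, 0], [0, 0, 0], [0, 0, 0], [0, 0, 0], [0, 0, 0], [0, 0, 0], [0, 0, 0]], dr=[[0, 0, 0], [0, 0, 0], [0, 0, 0], [0, 0, 0], [0, 0, 0], [0, 0, 0], [0, 0, 0], [0, 0, 0], [0, 0, 0], [0, 0, 0], [0, 0, 0], [0, 0, 0]])

```text
time_s: 21.08
position: [0.5078, 0.1477, 0.067]
ee_rot: [0.011, 1.569, 0.274]
force: [-5.7, 1.4, 14.3]
grip_width: 0.0454
```

```bash
python3 - <<'E'
from h import *
bar('w19')
E
```

```text
grip in press [-0.0003  0.2794  0.086 ] rad 0.1645 q 1.039 F press [-5.17  2.79 14.26] w 0.0454 t 21.0833
bar c [0.2748 0.094 ] rad 0.1605 q 0.989 top x -0.0407 2842
```

Steady for a second; handing in while holding.

```bash
python3 - <<'E'
from h import *
print(robot.close_job())
E
```

```text
the job is handed in; nothing more can be done
None
```

The job is handed in at about 21 s, with the gripper still holding the lever for the glue.

**What I did:**
- I laid the walnut blank in both saddles, sleeve towards the ram, and let go. Its top measured 56 mm up, against 56.5 mm expected.
- I swung the lever by its T grip to the stop. The force there jumped to about 42 N.
- I brought the lever back up and released it. The camera showed it fully raised, with the blank against the end stop and the sleeve crept out about 3 mm.
- I brought the lever down a second time and held it there.

**Last checks:**
- **Lever angle:** fitting the bar in the wrist picture gave about 0.989 rad. Allowing for the 0.006 to 0.016 rad it read high at the two known ends, that is roughly 0.98 rad, so the nose should be about 5 mm in. The bar did not move during a 1 s hold.
- **Force:** about 14 N upward on the tool. About 5 N was already showing before the stroke, when I gripped the raised lever.
- **Disagreement:** working the angle out from the TCP pose gave 1.04 rad. The bar had slipped about 7 mm in the pads, so I trusted the camera.
- **Groove:** I could not make out the groove in the top or scene views, so the 5 mm rests on the lever angle alone. In those views, taken 3 mm of travel before the end, the sleeve looked home.
- **Grip force at the stop:** the 42 N was a reading at the tool while the pads held the lever. I don't know whether it counts against the 40 N limit on the gripper's body.

I did not touch the beech blank, the glue bottle or the hammer.

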